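# Put the bamboo tongs in the tool jar

### The arm

A 6-joint arm with a two-finger parallel gripper is mounted at the origin on the work surface. World frame = base frame: x ahead of the robot, y to its left, z up, the work surface at z = 0. Lengths are in m, angles in rad, forces in N, time in s.
With the tool pointing down it reaches from about 0.375 to 0.9 m from the base axis. Payload 3.1 kg.
Tool frame: the origin (TCP) lies midway between the tips of the shut fingers; the grasp point (between the pads) lies 19 mm behind it; z points along the fingers, x is the direction in which the jaws open and shut, and the axes are right-handed (so a half turn about z gives the same grasp; the last joint's range is limited). The gripper opens to 85 mm and grips with 20 to 120 N. Pads are 22 mm wide; open, the fingers measure 114 mm over their backs; the gripper's body (76 mm by 85 mm) begins 54 mm behind the grasp point. The pads swing forward as they close: fully open they stand 13 mm farther back than shut.
Start: joints at [1.077, 0.527, 1.433, -0, 1.181, -0.178], TCP at [0.194, 0.594, 0.192] pointing down, gripper open.
Joint ranges: [-3.08, 3.08], [-0.75, 2.2], [0.22, 2.44], [-1.43, 4.57], [0, 2.65], [-2.85, 2.85]. Speed limits (rad/s): [2.79, 2.79, 3.14, 3.14, 3.14, 3.14].

### API

Orientations are given as a unit quaternion [x, y, z, w].
In Python, from rig import move_ptp, servo_line, move_joints, gripper_to, dwell, solve_ik, camera, get_calibration, PlanningError, close_job, current_t, current_joints, current_qd, current_effort, current_tool_pos, current_orientation, current_force, current_ft_torque, current_width gives the robot as it stands. Calls block until the motion is done:
- move_ptp(position, orientation): joint-space move of the TCP to a pose.
- servo_line(position, frame=None, velocity=0.15): straight line of the TCP; frame=None keeps the orientation; velocity is the mean speed in m/s.
- move_joints(angles): joint-space move.
- gripper_to(opening, force=None): finger opening in m; force is the grip in N (None keeps the last); returns when the fingers have stopped.
- dwell(seconds).
- solve_ik(position, orientation): joint angles nearest the present ones, or None.
- camera(name): name is "side" or "top"; returns (picture, depth): 384x512x3 uint8, red, green, blue; 384x512 float32, m along the optical axis (not along the pixel's ray), 0 where there is no reading.
- get_calibration(name): a dict with "K" (3x3 intrinsics, pixels), "D" ([k1, k2, p1, p2, k3] as OpenCV has them; the pictures are not rectified), "position" and "attitude" of the camera in the world. Camera axes: x right, y up, looking along -z (the intrinsics and any distortion apply to the point x, -y, -z); pixel columns grow to the right and rows downward; lengths in m; the calibration is good to about 2 mm. A picture is of the moment at which its call begins. get_calibration takes no time and is no camera call.
A pose or a line that the arm cannot do raises PlanningError and nothing moves.
- close_job(): hands the job in, once; it reports no verdict.
Readings, each from a call of its own:
- current_t(): time.
- current_joints(): joint angles.
- current_qd(): joint speeds.
- current_effort(): joint torques, N m.
- current_tool_pos(): TCP position.
- current_orientation(): TCP orientation.
- current_force(): force on the tool from outside, world axes, zero at the start.
- current_ft_torque(): the same for the moment, N m.
- current_width(): finger opening in m.
Only numpy, scipy, OpenCV 4.12 (cv2) and the standard library are available. Lean on these libraries where they do the work, as an engineer would, in place of code of your own. Each camera call takes 0.05 s, during which the arm holds its last target.

### The job

The washed feeding tools are standing in the black drying rack. Take the bamboo tongs out of the rack and put them, tips down, into the narrow blue jar so that they stand in it on its floor; leave the steel scoop and the red-handled brush in the rack.

Things in the scene. Friction and masses are not known exactly. Their poses are not given: they have to be found in the camera images.
- tongs_mid (a point): Closed, stiff bamboo tongs, 160 mm long, 50 g, standing loose, tips down, in a 50 mm deep well of the black rack. Point: their centre (top 80 mm above, tips 80 mm below). z: from tips to top. The top 50 mm is a solid head, 16 mm along x, 14 mm along y, to grip; the slats below are no wider. The other tools stand in line along y, 80 or 160 mm away; the +x and -x sides are free for fingers.
- jar_base (a point): Narrow round glazed blue jar, fixed to the table, open at the top: 58 mm outside and 46 mm inside diameter, 95 mm high, inner floor 8 mm above the table. The point is the centre of its underside, on the table; z is up along its axis.
- scoop_mid (a point): Small steel scoop, 130 mm long, standing handle down in another well (top 140 mm above the table); blade 36 mm wide at the top. Point: half-way up. It stays there. The rack is fixed, 60 x 230 mm and 60 mm high, with a row of three wells 80 mm apart, 21 mm square, floor 10 mm above the table.
- brush_mid (a point): Cleaning brush with a red 14 mm round handle and a white round head 28 mm thick, standing handle down in the remaining well of the rack, 130 mm long (its top 140 mm above the table). The point is half-way up. It stays there.
Things that resemble listed ones, but are neither listed nor needed, are in the scene too. Of the things that look like the part that bears tongs_mid, the middle-sized one is meant.

How it is judged:
At the end, for the whole second after the job is handed in: The tongs stand tips down in the blue jar, at rest: their middle is within 30 mm of the jar's axis and less than 100 mm above the jar's underside (tips on or near the jar's floor), leaning less than 0.5 rad (28 degrees; leaning on the rim is fine) (horizontal distance between tongs_mid and jar_base below 0.03 m and z of tongs_mid in the frame of jar_base below 0.1 m and angle between tongs_mid's own z axis and vertical below 0.5 rad and linear speed of tongs below 0.03 m/s); the robot touches nothing.
It fails at once if the steel scoop is pulled out of its place in the rack or knocked over (its middle moves more than 40 mm) (distance of scoop_mid from where it was at the start of the episode above 0.04 m).
It fails at once if the red-handled brush is pulled out of its place in the rack or knocked over (its middle moves more than 40 mm) (distance of brush_mid from where it was at the start of the episode above 0.04 m).
It also fails if it takes over 42 s, if anything falls off the work surface, if the arm or the gripper's body presses on something with over 40 N, if the wrist force passes 120 N, or if a joint passes its speed limit or range.

## Working session

There is one attempt and no reset: what is moved stays moved. The work goes in short steps, each a Python script; the robot and the scene stay as the last script left them, time stands still between calls to the robot, and variables do not carry over. Pictures are saved under pics/ and viewed, and the job is handed in when it is done.

```bash
mkdir -p pics; cat > h.py <<'E'
import numpy as np, cv2
from scipy.spatial.transform import Rotation as R
from rig import *
def cloud(name, d):
    c=get_calibration(name); K=np.array(c["K"],float); D=np.array(c["D"],float)
    h,w=d.shape; u,v=np.meshgrid(np.arange(w),np.arange(h))
    p=cv2.undistortPoints(np.stack([u,v],-1).reshape(-1,1,2).astype(float),K,D).reshape(h,w,2)
    P=np.stack([p[...,0]*d,-p[...,1]*d,-d],-1)
    a=np.array(c["attitude"],float)
    M=R.from_quat(a).as_matrix() if a.size==4 else a.reshape(3,3)
    W=P@M.T+np.array(c["position"]); W[d<=0]=np.nan
    return W
E
python3 - <<'E'
from h import *
for n in("side","top"):
    p,d=camera(n); np.savez(f"{n}0.npz",p=p,d=d,W=cloud(n,d))
    cv2.imwrite(f"pics/{n}0.png",p[...,::-1]); print(get_calibration(n))
print(current_t(),current_orientation(),current_width())
E
```

```text
{'K': array([[424.02019479,   0.        , 256.54640405],
       [  0.        , 424.02019479, 193.5833098 ],
       [  0.        ,   0.        ,   1.        ]]), 'D': array([-0.12808841,  0.        ,  0.        ,  0.        ,  0.        ]), 'position': array([0.0862461 , 0.42360661, 0.6680907 ]), 'attitude': array([-0.141504  ,  0.35703734,  0.86674763, -0.31819726])}
{'K': array([[425.11638354,   0.        , 253.75188394],
       [  0.        , 425.11638354, 186.25146862],
       [  0.        ,   0.        ,   1.        ]]), 'D': array([-0.10226284,  0.        ,  0.        ,  0.        ,  0.        ]), 'position': array([ 0.42614436, -0.02505579,  0.85540649]), 'attitude': array([ 0.02805515, -0.03552436, -0.70590044,  0.70686314])}
0.1 [ 8.09507025e-01  5.87109338e-01 -8.98199461e-04  4.40555848e-04] 0.08527779170181292
```

View pics/side0.png

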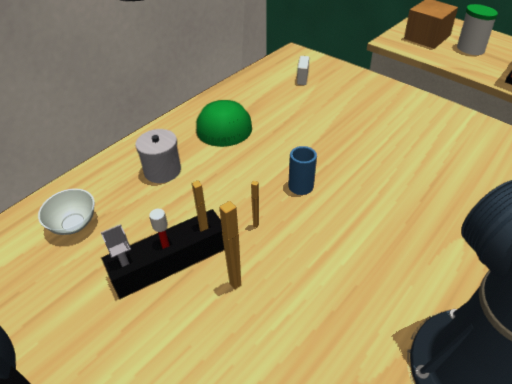

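View pics/top0.png

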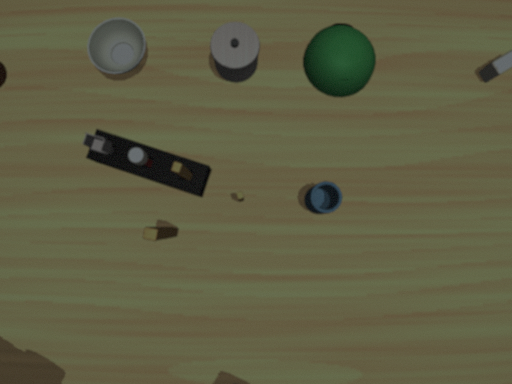

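The side view shows the rack with the scoop (117,240), brush (158,222) and tongs (198,187). A larger decoy stands at (230,245), a smaller one at (255,205), and the blue jar is at (302,170). The top view shows the tongs' head at about (178,167), the jar at (323,198) and the decoys at (151,234) and (240,197).

```bash
python3 - <<'E'
from h import *
T=np.load("top0.npz");S=np.load("side0.npz")
def st(n,W,box,zlo,zhi,col=None):
    u0,u1,v0,v1=box; P=W[v0:v1,u0:u1].reshape(-1,3); m=(P[:,2]>zlo)&(P[:,2]<zhi)
    P=P[m]; print(n,len(P),P.min(0).round(4),P.max(0).round(4),np.median(P,0).round(4)) if len(P) else print(n,0)
W=T["W"]
st("table",W,(200,300,250,330),-1,1)
st("tongs top",W,(160,200,155,185),.15,.3)
st("big",W,(135,185,220,245),.08,.4)
st("small",W,(228,250,185,205),.04,.4)
st("scoop",W,(80,115,130,160),.1,.4)
st("brush",W,(120,155,140,170),.1,.4)
st("jar",W,(300,350,175,220),.085,.11)
st("rack",W,(75,220,120,205),.05,.068)
W=S["W"]
st("S tongs top",W,(185,210,175,240),.16,.3)
for z in np.arange(.06,.18,.01): st("S tongs %.2f"%z,W,(185,212,175,240),z,z+.01)
st("S jar",W,(280,325,140,200),.085,.11)
# rack orientation
P=T["W"][120:205,75:220].reshape(-1,3);P=P[(P[:,2]>.052)&(P[:,2]<.068)]
print(cv2.minAreaRect((P[:,:2]*1000).astype(np.float32)))
for n,W,b in(("T",T["W"],(300,350,175,220)),("S",S["W"],(280,325,140,200))):
    P=W[b[2]:b[3],b[0]:b[1]].reshape(-1,3);P=P[(P[:,2]>.088)&(P[:,2]<.102)]
    print(n,cv2.minEnclosingCircle((P[:,:2]*1000).astype(np.float32)),cv2.fitEllipse((P[:,:2]*1000).astype(np.float32)))
for n,b in(("T",(165,195,158,182)),):
    P=T["W"][b[2]:b[3],b[0]:b[1]].reshape(-1,3);P=P[(P[:,2]>.155)]
    print(n,cv2.minAreaRect((P[:,:2]*1000).astype(np.float32)))
for n,f,b in(("top",T,(60,360,100,260)),("side",S,(90,330,130,310))):
    cv2.imwrite(f"pics/{n}0c.png",cv2.resize(cv2.convertScaleAbs(f["p"][b[2]:b[3],b[0]:b[1],::-1],alpha=1.6 if n=="top" else 1),None,fx=2.6,fy=2.6,interpolation=cv2.INTER_CUBIC))
E
```

```text
table 7969 [ 0.2179 -0.125  -0.0056] [0.3755 0.0735 0.0053] [ 0.2966 -0.0249  0.    ]
tongs top 97 [0.5106 0.0863 0.1516] [0.5276 0.1011 0.1725] [0.519  0.0927 0.1697]
big 338 [0.4023 0.1137 0.0813] [0.4234 0.1361 0.2141] [0.4129 0.1175 0.2056]
small 57 [ 0.4703 -0.0142  0.0422] [ 0.484  -0.0021  0.127 ] [ 0.4753 -0.0087  0.1228]
scoop 252 [0.5543 0.2263 0.1   ] [0.5833 0.2662 0.1422] [0.5711 0.2452 0.1224]
brush 272 [0.5307 0.1561 0.1089] [0.5585 0.184  0.1436] [0.5428 0.1669 0.1394]
jar 333 [ 0.4485 -0.1908  0.0852] [ 0.5049 -0.1344  0.0987] [ 0.4756 -0.1638  0.0947]
rack 2966 [0.4812 0.0529 0.0503] [0.608  0.288  0.0678] [0.5402 0.1562 0.0604]
S tongs top 81 [0.5088 0.0893 0.1601] [0.5263 0.1053 0.171 ] [0.5142 0.0983 0.1676]
S tongs 0.06 72 [0.4876 0.0576 0.06  ] [0.5455 0.1366 0.069 ] [0.5135 0.1023 0.0605]
S tongs 0.07 34 [0.5091 0.0933 0.0701] [0.526  0.1043 0.08  ] [0.512  0.1004 0.075 ]
S tongs 0.08 34 [0.5086 0.0915 0.0801] [0.5263 0.1048 0.0897] [0.5125 0.1003 0.0849]
S tongs 0.09 31 [0.5085 0.0934 0.0902] [0.5266 0.1046 0.0999] [0.5109 0.1001 0.0955]
S tongs 0.10 40 [0.50
[... 583 characters left out ...]
.17 6 [0.5161 0.093  0.17  ] [0.5211 0.101  0.171 ] [0.5182 0.0987 0.1704]
S jar 267 [ 0.4448 -0.1897  0.085 ] [ 0.5022 -0.1324  0.0958] [ 0.4731 -0.1582  0.092 ]
((545.2680053710938, 170.92034912109375), (231.0399627685547, 60.91416931152344), 71.43274688720703)
T ((476.2162170410156, -163.30056762695312), 29.2189998626709) ((475.66119384765625, -162.79847717285156), (52.27667236328125, 52.64508819580078), 7.988363742828369)
S ((472.9608154296875, -161.36558532714844), 29.988567352294922) ((472.8727111816406, -160.36752319335938), (52.46018600463867, 52.96243667602539), 127.65187072753906)
T ((519.5164184570312, 93.9273452758789), (12.758796691894531, 15.706198692321777), 72.53084564208984)
```

View pics/top0c.png

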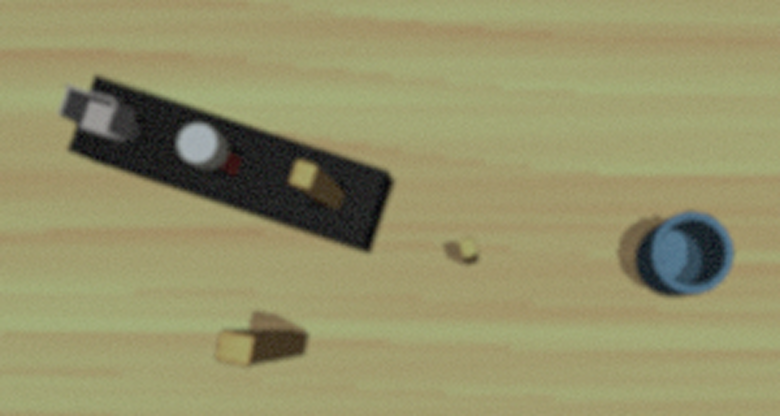

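View pics/side0c.png

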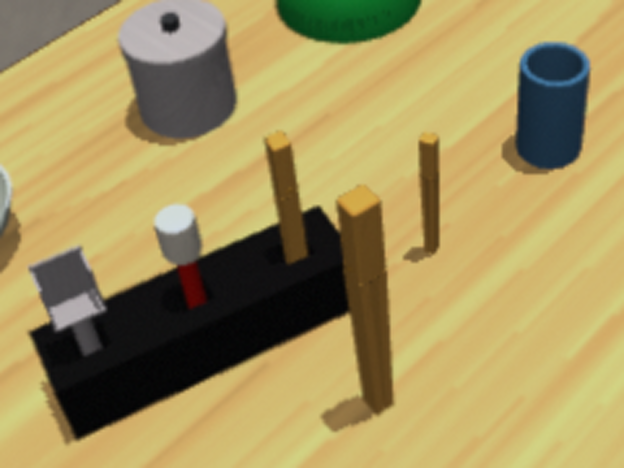

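The two cameras agree to within about 3 mm. The tongs are at (0.5185, 0.095) with their top at z = 0.170, which is right (floor 10 mm + 160 mm). The rack runs along 71.4°, so the jaws should lie along −18.6°. The jar is at (0.4745, −0.162) with its rim at 0.095. Next: grasp the tongs.

```bash
python3 - <<'E'
from h import *
a=np.radians(-18.57); q=[float(np.cos(a/2)),float(np.sin(a/2)),0.,0.]
x,y=.5185,.095
print(solve_ik([x,y,.30],q),solve_ik([.4745,-.162,.29],q))
p=current_tool_pos(); servo_line([p[0],p[1],.30],velocity=.2)
move_ptp([x,y,.30],q)
gripper_to(.06,force=40)
print(current_t(),current_tool_pos())
servo_line([x,y,.131],velocity=.12)
print(current_t(),current_tool_pos(),current_force())
gripper_to(0.0,force=40)
print(current_t(),current_width(),current_force())
p,d=camera("side");cv2.imwrite("pics/side1.png",p[...,::-1])
E
```

```text
[-3.09509385e-02  2.78890251e-01  1.53146125e+00 -4.44089210e-16
  1.33124116e+00  2.93156704e-01] [-5.52236636e-01  2.48132026e-01  1.60436511e+00 -4.44089210e-16
  1.28909551e+00 -2.28128994e-01]
3.3 [0.51845478 0.09529994 0.29999665]
4.8583 [0.51910221 0.09498308 0.13163106] [ 0.45907797 -0.02675899 -0.04614956]
5.45 -0.0003174167498538386 [0.36830414 0.54352217 2.81971036]
```

View pics/side1.png

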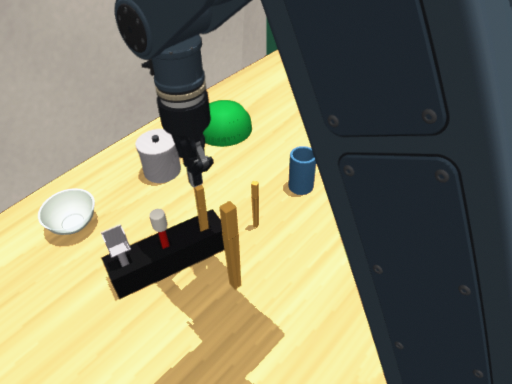

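The fingers shut on nothing (width 0). The side view shows the fingertips at about (196,183), right at the tongs' head. I'll measure where they really are.

```bash
python3 - <<'E'
from h import *
for n,b in(("side",(150,260,120,250)),("top",(120,240,110,220))):
    p,d=camera(n);W=cloud(n,d);np.savez(f"{n}2.npz",p=p,d=d,W=W)
    c=p[b[2]:b[3],b[0]:b[1],::-1]
    cv2.imwrite(f"pics/{n}2.png",cv2.resize(c,None,fx=4.5,fy=4.5,interpolation=cv2.INTER_CUBIC))
    for v in range(150,200,5) if n=="side" else range(150,180,5):
        for u in range(170,212,6): 
            print(v,u,W[v,u].round(3),p[v,u]) if n=="side" else None
print(current_joints(),current_tool_pos(),current_orientation(),current_force())
E
```

```text
150 170 [0.714 0.004 0.084] [111 108 110]
150 176 [ 0.722 -0.017  0.066] [68 67 68]
150 182 [0.507 0.121 0.264] [18 19 21]
150 188 [0.501 0.114 0.262] [16 18 19]
150 194 [0.482 0.117 0.273] [17 18 21]
150 200 [0.477 0.11  0.272] [112 112 112]
150 206 [ 0.736 -0.116 -0.003] [248 246 177]
155 170 [0.716 0.005 0.069] [101  98  99]
155 176 [ 0.721 -0.014  0.054] [90 87 88]
155 182 [0.515 0.117 0.247] [17 19 20]
155 188 [0.505 0.113 0.249] [17 18 20]
155 194 [0.492 0.111 0.254] [15 15 18]
155 200 [0.474 0.114 0.266] [103 103 105]
155 206 [ 0.721 -0.102 -0.003] [208 200 136]
160 170 [0.717 0.007 0.056] [104 101 102]
160 176 [ 0.722 -0.012  0.04 ] [99 96 97]
160 182 [0.536 0.104 0.216] [213 180 111]
160 188 [0.506 0.114 0.239] [21 21 23]
160 194 [0.482 0.121 0.256] [54 54 56]
160 200 [0.468 0.12  0.263] [51 53 55]
160 206 [0.461 0.114 0.263] [133 132 132]
165 170 [0.718 0.01  0.042] [107 103 104]
165 176 [ 0.72  -0.008  0.028] [100  98  98]
165 182 [ 0.739 -0.038 -0.002] [247 243 171]
165 188 [0.508 0.114 0.228] [18 19 20]
165 194 [0.482 0.122 0.247] [18 20 21]
165 200 [0.464 0.125 0.259] [
[... 1389 characters left out ...]
 0.   ] [249 241 166]
190 194 [0.517 0.104 0.159] [182 143  79]
190 200 [0.504 0.101 0.164] [142 103  46]
190 206 [ 0.63  -0.014 -0.001] [249 244 172]
195 170 [ 0.684  0.049 -0.003] [249 241 166]
195 176 [ 0.671  0.041 -0.001] [249 245 176]
195 182 [ 0.661  0.032 -0.001] [249 234 155]
195 188 [ 0.649  0.024 -0.   ] [249 229 149]
195 194 [ 0.64   0.015 -0.001] [226 198 118]
195 200 [0.504 0.102 0.153] [136  99  43]
195 206 [ 0.62  -0.003 -0.002] [249 244 173]
[-3.09691756e-02  4.82505727e-01  1.73894863e+00 -3.83305235e-05
  9.19236040e-01  2.93160053e-01] [0.51888294 0.0949685  0.13132679] [ 9.86898023e-01 -1.61344629e-01  4.49249701e-04 -4.38580908e-05] [-0.23778735 -0.57316343  4.31049373]
```

View pics/side2.png

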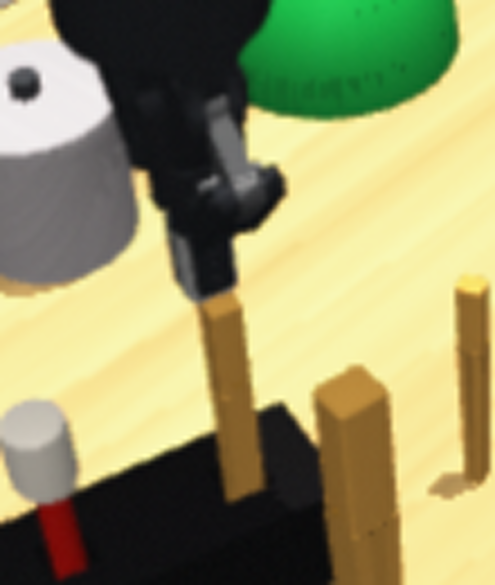

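View pics/top2.png

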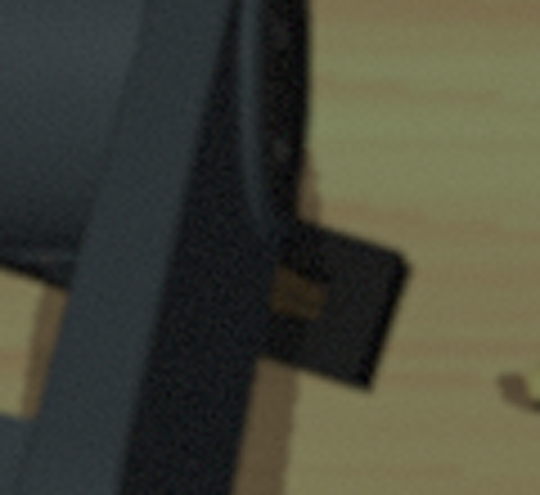

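The closed fingertips sit on the tongs' top at z ≈ 0.172, yet the reported TCP z is 0.131. So the tool is really about 40 mm higher than reported. I'll lift a little and measure the tip offset and tilt before trusting that.

```bash
python3 - <<'E'
from h import *
servo_line([.5185,.095,.19],velocity=.15)
print(current_t(),current_force(),current_tool_pos(),current_width())
p,d=camera("side");W=cloud("side",d);np.savez("side3.npz",p=p,d=d,W=W)
cv2.imwrite("pics/side3.png",cv2.resize(p[60:250,120:300,::-1],None,fx=3.1,fy=3.1,interpolation=cv2.INTER_CUBIC))
dark=(p.max(2)<120)&(abs(W[...,0]-.5185)<.09)&(abs(W[...,1]-.095)<.09)&(W[...,2]>.18)
P=W[dark]
for z in np.arange(.18,.42,.01):
    Q=P[(P[:,2]>=z)&(P[:,2]<z+.01)]
    if len(Q)>2: print(round(z,2),len(Q),Q[:,:2].min(0).round(3),Q[:,:2].max(0).round(3),np.median(Q[:,:2],0).round(3))
E
```

```text
6.1417 [ 0.19909207  0.02876718 -0.723063  ] [0.51778363 0.09503596 0.18942633] -0.00015461903158601114
0.22 7 [0.508 0.091] [0.514 0.104] [0.511 0.098]
0.23 39 [0.503 0.09 ] [0.52  0.109] [0.507 0.106]
0.24 67 [0.502 0.091] [0.52  0.109] [0.507 0.106]
0.25 71 [0.502 0.09 ] [0.522 0.11 ] [0.507 0.105]
0.26 15 [0.502 0.097] [0.528 0.112] [0.514 0.106]
0.27 88 [0.481 0.094] [0.55  0.121] [0.509 0.107]
0.28 62 [0.475 0.096] [0.558 0.121] [0.494 0.112]
0.29 141 [0.467 0.092] [0.57  0.124] [0.505 0.111]
0.3 148 [0.459 0.087] [0.576 0.127] [0.504 0.112]
0.31 198 [0.456 0.092] [0.569 0.129] [0.471 0.116]
0.32 256 [0.456 0.086] [0.54  0.127] [0.485 0.115]
0.33 208 [0.475 0.086] [0.539 0.121] [0.489 0.113]
0.34 127 [0.476 0.098] [0.508 0.119] [0.482 0.113]
0.35 158 [0.478 0.086] [0.532 0.135] [0.484 0.115]
0.36 337 [0.479 0.072] [0.534 0.136] [0.488 0.119]
0.37 347 [0.478 0.071] [0.538 0.135] [0.488 0.119]
0.38 351 [0.478 0.073] [0.535 0.135] [0.487 0.12 ]
0.39 421 [0.478 0.069] [0.547 0.135] [0.489 0.119]
0.4 383 [0.479 0.064] [0.545 0.135] [0.492 0.112]
0.41 278 [0.481 0.074] [0.536 0.133] [0.49  0.118]
```

View pics/side3.png

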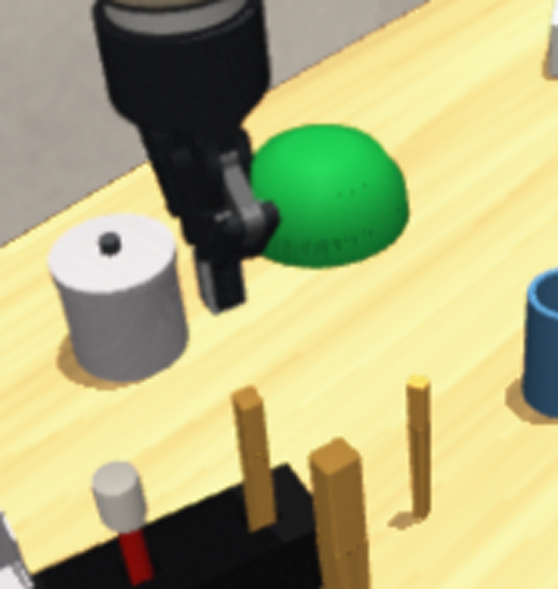

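At a reported z of 0.1894 the real fingertips are at about 0.228. That makes the offset a steady +39 mm along the tool, with no noticeable tilt or xy error. I'll open, descend with the correction, and check before closing.

```bash
python3 - <<'E'
from h import *
gripper_to(.06,force=40)
x,y=.5185,.095
for z in (.14,.115,.095):
    servo_line([x,y,z],velocity=.12)
    f=current_force(); print(current_t(),current_tool_pos(),f)
    if np.linalg.norm(f)>6: print("contact");break
p,d=camera("side");W=cloud("side",d)
cv2.imwrite("pics/side4.png",cv2.resize(p[100:270,120:300,::-1],None,fx=3.1,fy=3.1,interpolation=cv2.INTER_CUBIC))
E
```

```text
7.3583 [0.51877851 0.09498431 0.14014763] [ 0.70264462 -0.88507349  0.45439614]
7.7167 [0.51869198 0.09499834 0.11538676] [0.03517282 0.3569781  0.91013703]
8.0333 [0.5185087  0.09499837 0.09531785] [ 0.14382455  0.58368888 -0.0083977 ]
```

View pics/side4.png

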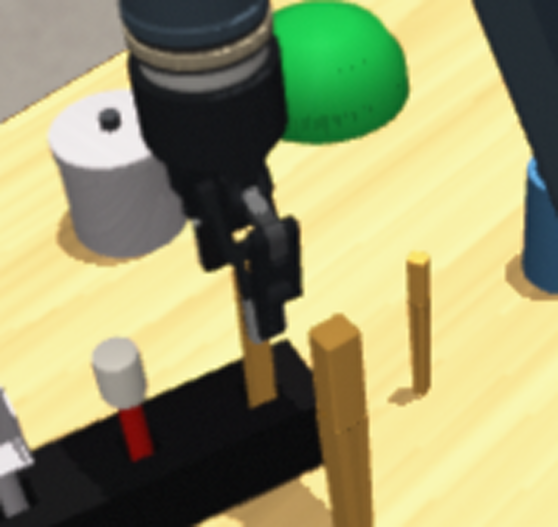

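The fingers now straddle the tongs' head: the near finger is in front of it at about (265,300), the far one behind it, and there is no contact. Closing and lifting.

```bash
python3 - <<'E'
from h import *
gripper_to(0.0,force=40)
print(current_t(),current_width(),current_force())
if current_width()>.01:
    servo_line([.5185,.095,.265],velocity=.15)
    print(current_t(),current_width(),current_force(),current_tool_pos())
p,d=camera("side");W=cloud("side",d);np.savez("side5.npz",p=p,d=d,W=W)
cv2.imwrite("pics/side5.png",p[...,::-1])
E
```

```text
8.55 0.01562631750099241 [-0.33518172 -0.02134157  3.05310389]
9.8333 0.015178468247738768 [ 0.09333199 -0.20587648  0.13268083] [0.51770503 0.09500943 0.26399718]
```

View pics/side5.png

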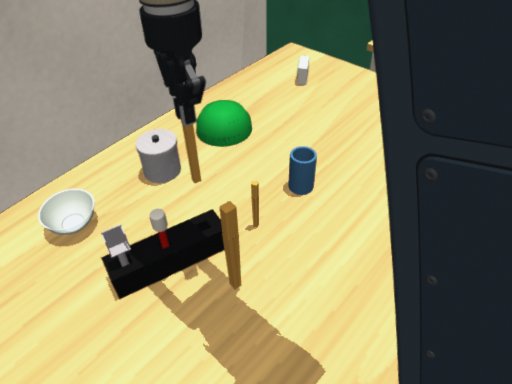

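The tongs are held and hang clear, from (188,122) to (196,182). The scoop and brush are undisturbed. Next I'll measure how the tongs sit in the hand and move over the jar.

```bash
cat >> h.py <<'E'
def held(W,p,x,y):
    hsv=cv2.cvtColor(p,cv2.COLOR_RGB2HSV)
    m=(hsv[...,1]>110)&(abs(W[...,0]-x)<.05)&(abs(W[...,1]-y)<.05)&(W[...,2]>.14)
    P=W[m]
    for z in np.arange(.14,.34,.02):
        Q=P[(P[:,2]>=z)&(P[:,2]<z+.02)]
        if len(Q)>4: print(round(z,2),len(Q),np.percentile(Q[:,:2],3,axis=0).round(4),np.percentile(Q[:,:2],97,axis=0).round(4))
    print("zmin",np.sort(P[:,2])[:4].round(4))
E
python3 - <<'E'
from h import *
S=np.load("side5.npz");held(S["W"],S["p"],.5185,.095)
a=np.radians(-18.57); q=[float(np.cos(a/2)),float(np.sin(a/2)),0.,0.]
servo_line([.4745,-.162,.265],velocity=.12)
print(current_t(),current_tool_pos(),current_width(),current_force())
for n in("side","top"):
    p,d=camera(n);W=cloud(n,d);np.savez(n+"6.npz",p=p,d=d,W=W);cv2.imwrite(f"pics/{n}6.png",p[...,::-1])
    print(n);held(W,p,.4745,-.162)
E
```

```text
0.16 8 [0.5098 0.0923] [0.5194 0.102 ]
0.18 86 [0.5087 0.0926] [0.5231 0.1041]
0.2 88 [0.5086 0.0923] [0.5235 0.1044]
0.22 100 [0.5084 0.0927] [0.5228 0.1045]
0.24 107 [0.508  0.0932] [0.5243 0.1044]
0.26 110 [0.5079 0.0929] [0.524  0.1047]
0.28 80 [0.5073 0.0939] [0.5223 0.105 ]
0.3 7 [0.5025 0.1023] [0.5311 0.1074]
zmin [0.1756 0.1776 0.1786 0.179 ]
12.2083 [ 0.47455262 -0.16150915  0.26498979] 0.014879199706477548 [-0.40887453 -0.19847065 -0.81359426]
side
0.16 5 [ 0.4694 -0.1613] [ 0.4771 -0.1545]
0.18 73 [ 0.4652 -0.1643] [ 0.4789 -0.1523]
0.2 82 [ 0.465  -0.1643] [ 0.4804 -0.1517]
0.22 86 [ 0.4646 -0.1643] [ 0.4805 -0.1519]
0.24 95 [ 0.4643 -0.1625] [ 0.4818 -0.1521]
0.26 86 [ 0.465  -0.1638] [ 0.4803 -0.1513]
0.28 86 [ 0.4645 -0.1618] [ 0.4794 -0.1504]
0.3 37 [ 0.452  -0.1588] [ 0.4838 -0.1463]
0.32 50 [ 0.4697 -0.1611] [ 0.4965 -0.1458]
zmin [0.1766 0.1777 0.1786 0.1796]
top
zmin [0.5588 0.5961 0.5984 0.6024]
```

View pics/side6.png

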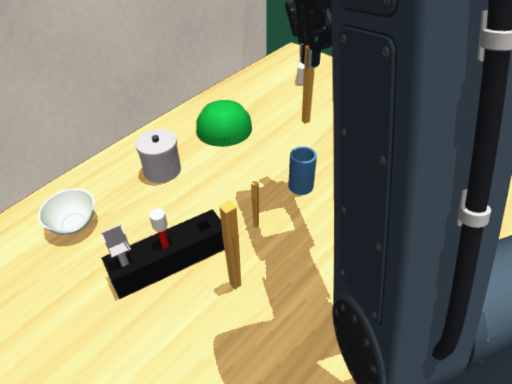

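View pics/top6.png

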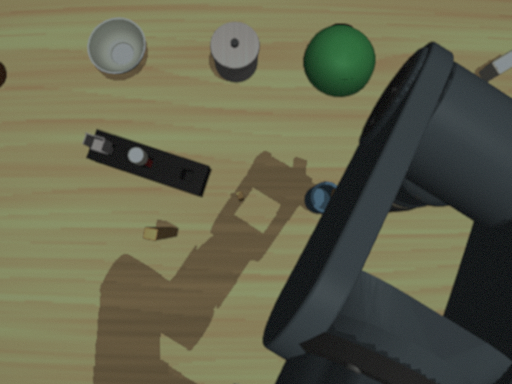

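In the side camera's own frame the tongs' centre is (0.4744, −0.161) and the jar's axis is (0.473, −0.161). The tongs are vertical with their tips at about 0.176. I'll lower them slowly, watching the force.

```bash
python3 - <<'E'
from h import *
x,y=.4735,-.162
servo_line([x,y,.19],velocity=.12); print(current_t(),current_force())
for z in (.15,.115,.104,.101,.0985,.0965,.0945,.0925):
    servo_line([x,y,z],velocity=.08 if z>.104 else .03)
    f=current_force(); print(round(current_t(),2),z,np.round(current_tool_pos(),4),np.round(f,2),round(current_width(),4))
    if abs(f[2])>3.5 or np.hypot(f[0],f[1])>4: print("contact");break
p,d=camera("side");W=cloud("side",d)
cv2.imwrite("pics/side7.png",cv2.resize(p[60:240,220:380,::-1],None,fx=3.3,fy=3.3,interpolation=cv2.INTER_CUBIC))
E
```

```text
13.0833 [-0.24629039  1.14935269  0.53169567]
13.73 0.15 [ 0.4738 -0.1622  0.1503] [-0.25 -0.5  -1.54] 0.0155
14.32 0.115 [ 0.4737 -0.1621  0.1151] [ 0.15  0.11 -0.26] 0.0154
14.83 0.104 [ 0.4734 -0.1619  0.1038] [-1.17  0.07  0.62] 0.0153
15.08 0.101 [ 0.4734 -0.1619  0.1008] [ 0.   -0.41 -1.12] 0.0156
15.33 0.0985 [ 0.4734 -0.1619  0.0984] [-0.11  1.09 -0.69] 0.0154
15.58 0.0965 [ 0.4734 -0.1619  0.0964] [-0.18 -0.43 -0.29] 0.0152
15.83 0.0945 [ 0.4734 -0.1619  0.0943] [-0.48 -0.01  0.01] 0.0153
16.08 0.0925 [ 0.4739 -0.1622  0.0935] [-1.22  1.14  7.05] 0.0156
contact
```

View pics/side7.png

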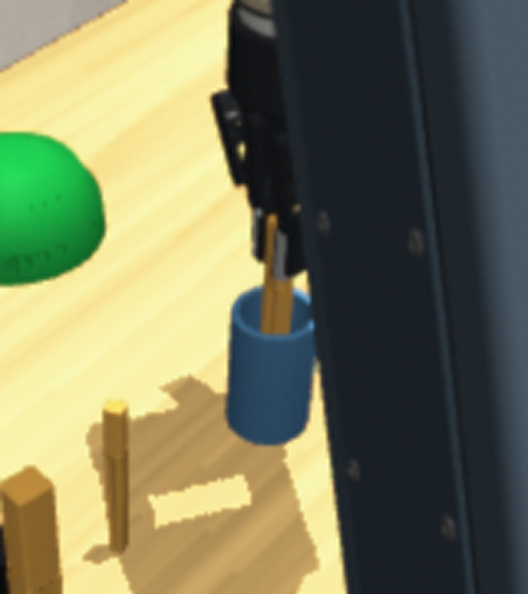

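The tongs are inside the jar, entering at about (277,325) in the crop. A 7 N upward force shows the tips on the floor, at roughly the expected height. Releasing and retreating straight up.

```bash
python3 - <<'E'
from h import *
servo_line([.4735,-.162,.095],velocity=.03)
gripper_to(.05,force=20); dwell(.3)
print(current_t(),current_width(),current_force())
servo_line([.4735,-.162,.26],velocity=.12)
q=current_joints(); print(current_t(),current_force(),np.round(q,3))
q=list(q); q[0]-=.9; move_joints(q); print(current_t(),current_tool_pos())
for n in("side","top"):
    p,d=camera(n);W=cloud(n,d);np.savez(n+"8.npz",p=p,d=d,W=W);cv2.imwrite(f"pics/{n}8.png",p[...,::-1])
    m=(abs(W[...,0]-.4745)<.06)&(abs(W[...,1]+.162)<.06)&(W[...,2]>.105)&(W[...,2]<.2)
    P=W[m]
    for z in np.arange(.1,.18,.02):
        Q=P[(P[:,2]>=z)&(P[:,2]<z+.02)]
        if len(Q)>3: print(n,round(z,2),len(Q),Q.min(0).round(4),Q.max(0).round(4))
E
```

```text
17.1083 0.05008857539600765 [-0.23688457  0.27990209 -0.42241792]
18.6333 [ 0.13364847 -0.35556644  0.23506303] [-0.553  0.278  1.652  0.     1.213 -0.229]
20.2333 [ 0.16814201 -0.47049453  0.25919741]
side 0.1 45 [ 0.4626 -0.1651  0.1051] [ 0.4802 -0.1526  0.1194]
side 0.12 76 [ 0.4625 -0.1653  0.1201] [ 0.4817 -0.1514  0.1398]
side 0.14 74 [ 0.4621 -0.1642  0.1402] [ 0.4797 -0.1502  0.1599]
side 0.16 56 [ 0.4636 -0.1691  0.1602] [ 0.4801 -0.1525  0.1692]
top 0.1 12 [ 0.4654 -0.1645  0.1052] [ 0.4834 -0.154   0.1199]
top 0.12 24 [ 0.465  -0.1647  0.1218] [ 0.4823 -0.1536  0.1389]
top 0.14 28 [ 0.4651 -0.1661  0.1408] [ 0.4833 -0.1537  0.1592]
top 0.16 90 [ 0.4659 -0.17    0.1602] [ 0.4824 -0.1542  0.1718]
```

View pics/side8.png

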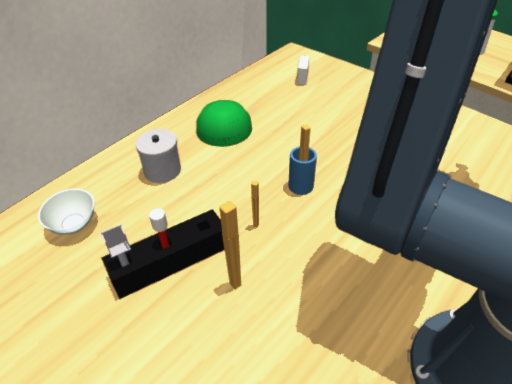

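View pics/top8.png

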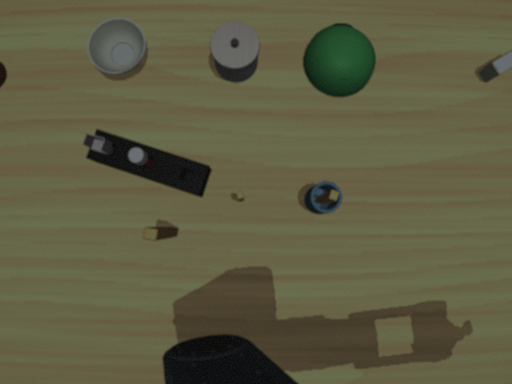

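The tongs stand upright in the jar: their top is at z ≈ 0.169 at side-view pixel (305,127), and the top view shows them at (333,195) inside the ring. The scoop and brush are still in the rack, and the arm is clear. Handing in.

```bash
python3 -c "
from rig import *
print(current_qd().round(3) if hasattr(current_qd(),'round') else current_qd(), current_force()); close_job()"
```

```text
[ 0.001 -0.001 -0.002 -0.002 -0.001 -0.001] [-0.14675009 -0.71312504  0.14606014]
the job is handed in; nothing more can be done
```

I took the middle-sized bamboo tongs out of the rack and stood them, tips down, in the blue jar. I handed the job in at about 20 s of the 42 s allowed; no verdict is reported.

**Last checks:** Both cameras show the tongs upright, with their top at about 0.17 m, so their middle is about 0.09 m up. They are within a few mm of the jar's axis. The scoop and brush still stand in the rack, and the arm was clear of everything and at rest.

**What failed or disagreed:**
- **First grasp:** it closed on nothing because the fingertips were really about 39 mm higher than the reported TCP. The shut fingers only touched the top of the tongs, at about 4 N. I measured the offset with the side camera and corrected for it, and the second grasp held.
- **Cameras:** the two views differed by about 3 mm on positions, which was within the clearances.
- **Jar floor:** contact came about 3 mm lower than I had predicted, at about 7 N.

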